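Move the scraping blade from its stand onto the boot scraper

TASK

The boot scraper's blade is clipped on its wooden storage stand. Press the stand's brass catch so that the blade springs loose, draw it off along the rail, then slide it, blade upward, onto the boot scraper's own rail until that catch clicks up behind it and holds it. Work by feel, never leaning hard on a catch or ramming the blade against its stop, leave the other things where they are, and let go.

Things in the scene. Friction and masses are not known exactly. Their poses are not given: they have to be found in the camera images.
- blade: Steel blade on an iron shoe, 240-375 g. Origin: centre of shoe's underside, z up. Shoe 70 long (x), 44 wide, 26 mm high; upright blade across its middle, 10 mm thick (x), 56 wide (y), 26-66 mm above the origin: grip its thickness from above. Symmetrical. Channel under it along x: cavity 27 mm wide, 8-18 mm up; slot 16 mm below. On a rail it only slides (play 1.5 mm each side, 3 in height).
- stand: Wooden foot 190 x 135 x 10 mm with a T-rail. Origin on the rail's centre line at table height; +x along the rail from its free end (nose) to the stop block (x 38-64, 49 mm high plus 3 mm bolt heads). The clipped blade is centred at x = 0, its origin 19 mm up (resting on the rail). It leaves towards -x, clear of the nose beyond x = -112 mm.
- nose_a (a point): Tip of the stand rail's free end: x = -77, y = 0, z = 33.5 mm of the stand. Rail head 24 mm wide, from 30 to 37 mm up, tapering over the last 22 mm to 8 mm wide and 2 mm thick; neck under it 10 mm wide.
- pad_a (a point): centre of the top of the stand's catch pad, a brass square 26 x 26 mm beside the rail (58 mm to +y of the rail's centre line, 34 mm to -x of the stand's origin), 44 mm above the table when up. Press it straight down.
- catch_a (a joint): Stand's catch, m: 0 up, 0.009 fully down. Spring 1.5 N up, 3.3 N down, plus up to 4 N of rubbing while it holds the blade. Beyond about 0.007 it lets go: a damped spring plunger pushes the blade some 18 mm towards the nose in about half a second; it then sits loose on the rail over the catch, which rises once the blade is off.
- scraper: Cast iron boot scraper: foot plate with a T-rail in front (rail section, origin, axes and heights as on the stand, so the blade on it is 19 mm up) and, beyond x = 110 mm, two bristle drums on a cranked axle (crank at -y), up to 96 mm high. The blade goes on from the nose towards +x.
- nose_b (a point): tip of the scraper rail's free tapered end, at x = -77, y = 0, z = 33.5 mm of the scraper; rail section and taper as on the stand
- catch_b (a joint): Scraper's catch, m: 0 up, 0.009 fully down; built as the stand's. The arriving shoe pushes it down (up to about 10 N), slides over it, and it jumps up behind the shoe (click) when home. It stands beside the rail like the stand's; do not press it.
- ejector_b (a joint): Scraper's spring plunger, m: 0 out, grows as the shoe pushes it; 0.018 when held by the catch, 0.021 at the firm stop. Pushes 3.5 to 5.8 N, plus 25 N per m/s. Its block, with the catch, is clamped at an unmeasured place: the held blade is centred at x = 0 to 30 mm of the scraper. Click comes 3 mm before the stop; getting there takes 8-12 N.
- polish_tin: black flat round tin, 67 mm wide, 24 mm high, bystander; origin centre of underside
- shoehorn: ivory-coloured resin shoehorn lying flat, about 200 x 34 x 6 mm, bystander
- shoe_brush: wooden shoe brush 160 x 48 x 47 mm, bystander
- bell_push: silver bell push, a low disc 72 mm wide, 23 mm high, bystander
- cream_jar: white jar 56 mm wide, 50 mm high, bystander
- shoe_tree: wooden shoe tree lying, about 190 mm long, 32 mm high, bystander
- door_stop: brass door stop 64 mm wide, 50 mm high, bystander
Things that resemble listed ones, but are neither listed nor needed, are in the scene too. Leave any red look-alike of the blade alone.

How it is judged:
On the way, in this order (a step that is already met when the one before it is completed fails the run):
1. the stand's catch is pressed and the blade has sprung loose towards the nose (x of blade in the frame of stand below -0.01 m), for 0.1 s.
2. the blade is off the stand's rail (horizontal distance between blade and stand above 0.112 m), for 0.1 s.
3. the blade is on the scraper's rail with its shoe pushing the plunger (x of blade in the frame of scraper between -0.017 and 0.038 m and y of blade in the frame of scraper between -0.004 and 0.004 m and z of blade in the frame of scraper below 0.024 m and value of joint ejector_b above 0.004 m), for 0.1 s.
At the end, for the whole second after the job is handed in: Blade upright (0.15 rad) on the scraper's rail, in line within 4 mm and 0.1 rad, origin 16 to 24 mm up, held by the catch: plunger in more than 15.5 mm, scraper's catch up within 2.5 mm; at rest. The stand's catch is up again within 2.5 mm (x of blade in the frame of scraper between -0.004 and 0.036 m and y of blade in the frame of scraper between -0.004 and 0.004 m and z of blade in the frame of scraper between 0.016 and 0.024 m and angle between the x axis of blade and the x axis of scraper, either way round below 0.1 rad and angle between blade's own z axis and vertical below 0.15 rad and value of joint ejector_b above 0.0155 m and value of joint each of catch_b, catch_a below 0.0025 m and linear speed of blade below 0.01 m/s); the robot touches nothing.
It fails at once if the blade is pushed against the scraper with more than 40 N (contact force between blade and scraper above 40 N).
It fails at once if the blade is forced against the stand with more than 40 N (contact force between blade and stand above 40 N).
It fails at once if the robot leans on the stand or its catch with more than 40 N (contact force between the arm and stand above 40 N).
It fails at once if the robot leans on the scraper with more than 40 N (contact force between the arm and scraper above 40 N).
It fails at once if a bystander is moved more than 20 mm (distance of any of polish_tin, shoehorn, shoe_brush, bell_push, cream_jar, shoe_tree, door_stop from where it was at the start of the episode above 0.02 m).
It also fails if it takes over 64 s, if anything falls off the work surface, if the arm or the gripper's body presses on something with over 40 N, if the wrist force passes 120 N, or if a joint passes its speed limit or range.

ROBOT

A 6-joint arm with a two-finger parallel gripper is mounted at the origin on the work surface. World frame = base frame: x ahead of the robot, y to its left, z up, the work surface at z = 0. Lengths are in m, angles in rad, forces in N, time in s.
With the tool pointing down it reaches from about 0.35 to 0.875 m from the base axis. Payload 4.2 kg.
Tool frame: the origin (TCP) lies midway between the tips of the shut fingers; the grasp point (between the pads) lies 19 mm behind it (r.pinch_z is the distance from the TCP to the grasp point, in m); y points along the fingers, x is the direction in which the jaws open and shut, and the axes are right-handed (so a half turn about y gives the same grasp; the last joint's range is limited). The gripper opens to 87 mm and grips with 3 to 60 N. Pads are 19 mm wide; open, the fingers measure 117 mm over their backs; the gripper's body (75 mm by 190 mm) begins 51 mm behind the grasp point.
Start: joints at [0.259, 0.385, 0.008, 0, -1.194, -0.259], TCP at [0.625, 0, 0.223] pointing down, gripper open.
Joint ranges: [-3.14, 3.14], [-1.21, 2.06], [-1.07, 1.41], [-3.16, 2.05], [-2.99, -0.16], [-3.1, 3.1]. Speed limits (rad/s): [2.79, 2.79, 3.14, 3.14, 3.14, 3.14].

INTERFACE

Orientations are given as a unit quaternion [w, x, y, z].
In Python, from cell import r gives the robot as it stands.
- The arm moves only by the tool arm_command, never from a script. Its argument "deltas" is a list of rows, each a list of 3 entries, a list of its own where there are three numbers: the closure in counts, from 0 (fully open) to 255 (shut), then the shift along the tool's x, y, z in m, then the turn about the tool's y in degrees. In form: [[gripper, [tx, ty, tz], twist], ...]. A call has 1 to 10 rows; each row shifts and turns the commanded pose from where the row before left it, along the tool's axes as they then stand; what a row does not reach is not made up. A row lasts 1/12 s, in which the tool goes at most 41.7 mm and 7.16 degrees, less where a joint would pass 70% of its speed; a pose out of reach is approached as far as the arm can. A call is refused whole if a number of a shift passes 0.0417 or a number of a turn 7.16, either way. A call with a gripper value outside its range is refused whole. The fingers move at their own pace and stop on an object; "newtons" is the grip in N (left out, the last holds). Time passes only in rows, so rows that do not move let the fingers close. It gives the time, the measured TCP pose, the force and the opening at its end, in the units of the state.
- r.get_obs(): the state, without advancing time (a new reading comes with each control period).
- r.read_camera(name): name is "scene" or "side" or "wrist"; returns a dict with "color" (384x512x3 uint8, red, green, blue), "vfov" (degrees; the focal length in pixels is half the picture's height over the tangent of half this angle, whatever the lens; pixels are square), "cx", "cy" (the principal point, pixels), "dist_coeffs" ([k1, k2, p1, p2, k3] as OpenCV has them; the pictures are not rectified), "rvec" (rotation vector, rad) and "tvec" (3), from world to camera coordinates, as OpenCV has them. Camera axes: x right, y down, z forward; pixel columns grow to the right and rows downward; lengths in m; the calibration is good to about 2 mm. A picture is of the moment at which its call begins. There is no depth.
- r.sign_off(): hands the job in, once; it reports no verdict.
The state is a dict: "clock": time; "q": joint angles; "joint_velocities": joint speeds; "joint_torque": joint torques, N m; "tool_pos": TCP position; "tool_rot": TCP orientation; "wrist_force": force on the tool from outside, world axes, zero at the start; "torque": the same for the moment, N m; "gripper_width": finger opening in m.
Only numpy, scipy, OpenCV 4.12 (cv2) and the standard library are available. Lean on these libraries where they do the work, as an engineer would, in place of code of your own. Each camera call takes 0.05 s, during which the arm holds its last target. There are 200 camera calls.

## Working session

There is one attempt and no reset: what is moved stays moved. The work goes in short steps, Python scripts to look and compute and a tool call to move; the robot and the scene stay as the last step left them, time stands still between calls to the robot, and variables do not carry over. Pictures are saved under pics/ and viewed, about 8 in all and at most 12, crops included, and the job is handed in when it is done.

Besides the shell and the picture viewer there is one more tool, called after "Emit:" as name([rows], argument=value, ...), one row to a line, values as JSON. arm_command: Moves the arm, as the interface text tells. Its arguments: {"type":"object","properties":{"deltas":{"type":"array","items":{"type":"array"}},"newtons":{"type":"number"}},"required":["deltas"]}

```bash
ls; mkdir -p pics; cat > h.py <<'E'
import numpy as np, cv2, pickle
from cell import r
def grab(n,tag):
    c=r.read_camera(n); pickle.dump(c,open(f'pics/{tag}.pkl','wb')); cv2.imwrite(f'pics/{tag}.png',c['color'][:,:,::-1]); return c
def load(tag): return pickle.load(open(f'pics/{tag}.pkl','rb'))
def K(c):
    f=c['color'].shape[0]/2/np.tan(np.radians(c['vfov'])/2); return np.array([[f,0,c['cx']],[0,f,c['cy']],[0,0,1.]])
def ray(c,px):
    u=cv2.undistortPoints(np.array([[px]],float),K(c),np.array(c['dist_coeffs'],float))[0,0]
    R=cv2.Rodrigues(np.array(c['rvec'],float))[0]; t=np.array(c['tvec'],float).ravel()
    d=R.T@np.array([u[0],u[1],1]); return -R.T@t, d/np.linalg.norm(d)
def onz(c,px,z):
    o,d=ray(c,px); return o+d*(z-o[2])/d[2]
def tri(c1,p1,c2,p2):
    A=[];b=[]
    for c,p in((c1,p1),(c2,p2)):
        o,d=ray(c,p); P=np.eye(3)-np.outer(d,d); A.append(P); b.append(P@o)
    X=np.linalg.lstsq(np.vstack(A),np.hstack(b),rcond=None)[0]
    return X,[np.linalg.norm(a@X-q) for a,q in zip(A,b)]
def proj(c,X):
    return cv2.projectPoints(np.array(X,float).reshape(-1,1,3),np.array(c['rvec'],float),np.array(c['tvec'],float),K(c),np.array(c['dist_coeffs'],float))[0][:,0]
E
python3 - <<'E'
from h import *
a=grab('scene','s0');b=grab('side','d0');w=grab('wrist','w0')
for c in(a,b,w): print(ray(c,(c['cx'],c['cy'])),c['vfov'],c['dist_coeffs'])
im=np.vstack([np.hstack([a['color'],b['color']])])
cv2.imwrite('pics/v1.png',cv2.resize(im,(800,300),interpolation=cv2.INTER_AREA)[:,:,::-1])
print(r.get_obs())
E
```

```text
pics
(array([0.98678864, 0.60918478, 0.75844482]), array([-0.43624712, -0.61308152, -0.65864975])) 52.94711289044257 [-0.07241236  0.          0.          0.          0.        ]
(array([-0.0186148 , -0.84264706,  0.75807492]), array([ 0.45704419,  0.68353846, -0.56910964])) 50.48329068169649 [-0.14421955  0.          0.          0.          0.        ]
(array([ 0.62562434, -0.08206451,  0.3835117 ]), array([-0.00170752,  0.30093917, -0.95364181])) 64.40377203802258 [0.00863092 0.         0.         0.         0.        ]
{'clock': 0.15, 'q': array([ 2.58606199e-01,  3.85382243e-01,  6.95952166e-03, -3.39047365e-04,
       -1.19401996e+00, -2.58592684e-01]), 'joint_velocities': array([-0.00079261, -0.00170434,  0.00330315,  0.00097213, -0.00079124,
        0.00111753]), 'joint_torque': array([ 3.86667998e-04, -3.91052306e+01,  1.87588084e+01,  4.22235444e+00,
        1.23758311e-02, -1.38926293e-04]), 'tool_pos': array([6.24549937e-01, 1.53834898e-05, 2.21719164e-01]), 'tool_rot': array([ 6.30631598e-04,  5.51797536e-04, -7.07065401e-01,  7.07147662e-01]), 'wrist_force': array([0.48197131, 0.50447018, 0.032425  ]), 'torque': array([-0.04851828,  0.06512966,  0.02241275]), 'gripper_width': 0.08744382584542625}
```

View pics/s0.png

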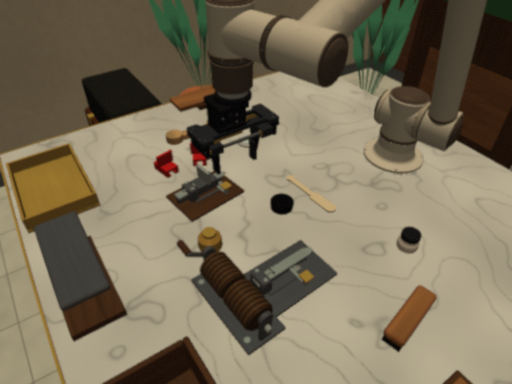

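View pics/d0.png

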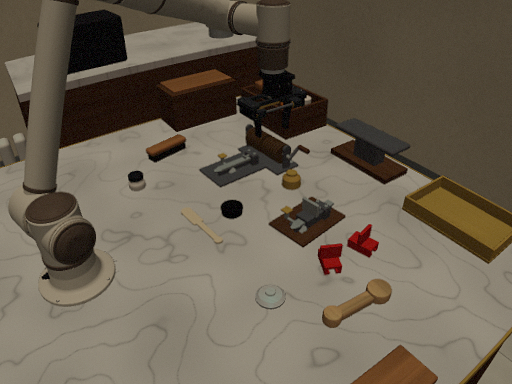

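s0 shows the stand at about (205,190) with its pad at (224,184), and the scraper at (270,285) with its pad at (307,276). The red look-alikes are at (165,162) and (198,155). In d0 the stand is at (307,218), the scraper at (245,160), and the red ones at (330,258) and (363,240). The only non-red blade is the grey one on the wooden stand, so I choose that one and check it in crops.

```bash
python3 - <<'E'
from h import *
a=load('s0')['color'];b=load('d0')['color']
def cr(i,x,y,w,h): return cv2.resize(i[y:y+h,x:x+w],(400,300),interpolation=cv2.INTER_CUBIC)
im=np.vstack([np.hstack([cr(a,160,155,88,66),cr(b,264,184,88,66)]),np.hstack([cr(a,186,230,160,120),cr(b,190,115,128,96)])])
cv2.imwrite('pics/v2.png',im[:,:,::-1])
E
```

```text
(no output)
```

View pics/v2.png

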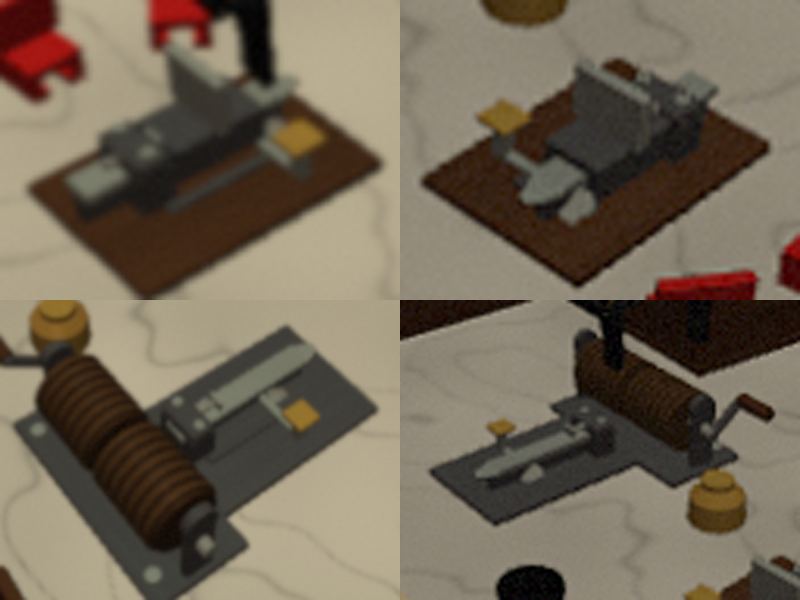

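View pics/w0.png

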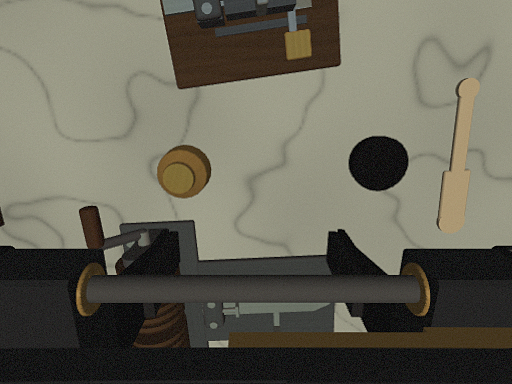

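v2 confirms the choice: the steel blade is on the wooden stand. In the scene view its stop block and bolts are at the left and its pad at the right. The nose points away from the bolts, towards the robot. In w0 the stand pad is at (298,45) and the stop block at about (205,10), while the fingers hide the scraper rail. Next I triangulate the pads.

```bash
cat >> h.py <<'E'
def brass(c,s=90,lo=14,hi=32,v=110):
    h=cv2.cvtColor(c['color'],cv2.COLOR_RGB2HSV); m=cv2.inRange(h,(lo,s,v),(hi,255,255))
    n,_,st,ce=cv2.connectedComponentsWithStats(m); return [(ce[i].round(1),st[i,4],st[i,2:4]) for i in range(1,n) if st[i,4]>12]
E
python3 - <<'E'
from h import *
a,b,w=load('s0'),load('d0'),load('w0')
for c in(a,b,w): print([x for x in brass(c) if x[1]<1500])
print(onz(w,(298,45),.044),onz(a,(224,184),.044),onz(b,(286.5,210),.044))
print('scr pad',onz(a,(307,276),.044),onz(b,(222,156.5),.044), tri(a,(306,276),b,(222,156))) 
print('scr bolts block',onz(a,(186+180*.4,230+115*.4),.05))
print('nose b', onz(a,(186+312*.4,230+50*.4),.035),onz(b,(190+80*.32,115+172*.32),.035))
print('nose a', onz(b,(264+128*.22,184+190*.22),.035))
E
```

```text
[(array([192.7,  96. ]), np.int32(267), array([42, 21], dtype=int32)), (array([ 90.2, 114.9]), np.int32(17), array([6, 4], dtype=int32)), (array([ 49.3, 138.2]), np.int32(137), array([102,  32], dtype=int32)), (array([175.6, 133.6]), np.int32(143), array([21,  9], dtype=int32)), (array([ 32.8, 282. ]), np.int32(788), array([ 66, 225], dtype=int32)), (array([314.2, 195.8]), np.int32(341), array([49, 36], dtype=int32)), (array([224.9, 184.8]), np.int32(55), array([11,  7], dtype=int32)), (array([208.8, 236. ]), np.int32(301), array([24, 19], dtype=int32)), (array([305.9, 275.5]), np.int32(105), array([15, 12], dtype=int32)), (array([410.7, 312.8]), np.int32(842), array([47, 54], dtype=int32)), (array([460.7, 381.6]), np.int32(26), array([9, 5], dtype=int32))]
[(array([165.7, 143.7]), np.int32(75), array([36, 16], dtype=int32)), (array([222. , 154.8]), np.int32(24), array([9, 5], dtype=int32)), (array([291.8, 175.9]), np.int32(117), array([17, 13], dtype=int32)), (array([504.2, 209.1]), np.int32(17), array([15,  9], dtype=int32)), (array([286.4, 209. ]), np.int32(46), array([11,  7], dt
[... 421 characters left out ...]
=int32)), (array([180.4, 171.4]), np.int32(1426), array([49, 44], dtype=int32)), (array([ 79.1, 296.8]), np.int32(141), array([10, 40], dtype=int32)), (array([426.4, 296.7]), np.int32(141), array([ 9, 39], dtype=int32))]
[ 0.5790952 -0.1327726  0.044    ] [ 0.58050197 -0.13912647  0.044     ] [ 0.57473462 -0.13560635  0.044     ]
scr pad [0.58991613 0.24269427 0.044     ] [0.58322987 0.23366048 0.044     ] (array([0.58872675, 0.24041335, 0.04075097]), [np.float64(0.0014083968040631023), np.float64(0.0014083968040629097)])
scr bolts block [0.68419345 0.1839736  0.05      ]
nose b [0.52740128 0.18361413 0.035     ] [0.52686735 0.18292443 0.035     ]
nose a [ 0.55052884 -0.19132253  0.035     ]
```

The pads agree across views, with the stand's at about (0.578,-0.135) and the scraper's at about (0.588,0.240). Now I look at the stand from close by.

Emit:
arm_command([
  [0, [0.01, 0.02, 0.024], 0],
  [0, [0.01, 0.02, 0.024], 0],
  [0, [0.01, 0.02, 0.024], 0],
  [0, [0.01, 0.02, 0.024], 0],
  [0, [0, 0, 0], 0],
  [0, [0, 0, 0], 0],
  [0, [0, 0, 0], 0],
])

```text
clock: 0.73
tool_pos: [0.5857, -0.096, 0.143]
tool_rot: [-0.0, -0.0, -0.707, 0.707]
wrist_force: [0.7, -0.2, 0.2]
gripper_width: 0.0865
```

```bash
python3 - <<'E'
from h import *
c=grab('wrist','w1'); print(r.get_obs()['tool_pos'],ray(c,(256,192))); print(brass(c))
cv2.imwrite('pics/w1v.png',cv2.resize(c['color'][0:240,80:400],(800,600),interpolation=cv2.INTER_CUBIC)[:,:,::-1])
E
```

```text
[ 0.58609558 -0.09552127  0.14344093] (array([ 0.586375  , -0.17801421,  0.30495482]), array([-0.00946217,  0.29404526, -0.95574466]))
[(array([260.9, 151.5]), np.int32(847), array([32, 32], dtype=int32)), (array([119.9, 265.6]), np.int32(257), array([29, 18], dtype=int32)), (array([ 79.2, 295.8]), np.int32(164), array([10, 42], dtype=int32)), (array([426.1, 295.4]), np.int32(157), array([10, 42], dtype=int32))]
```

View pics/w1v.png

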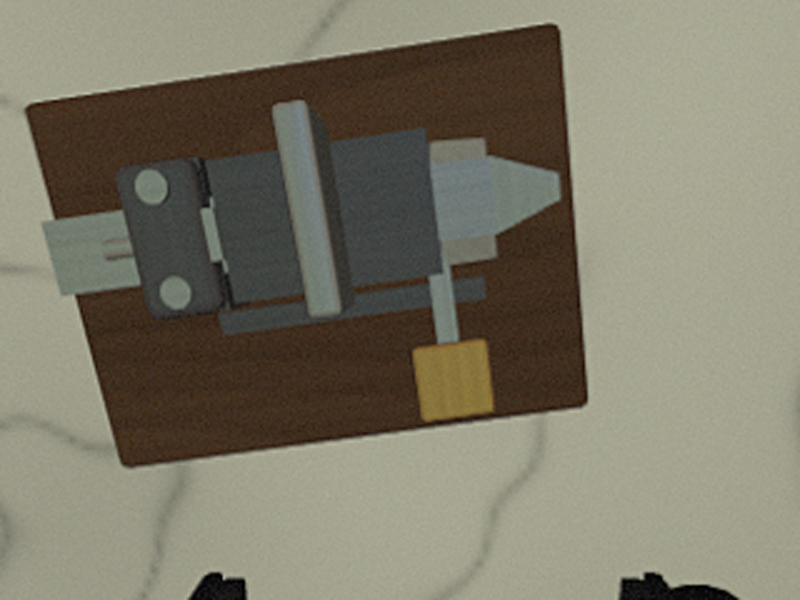

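The wrist crop shows, in crop px, the nose tip at (560,187), taper corners at (495,155) and (497,236), and the pad centre at (454,380). The blade's top face has corners (273,104), (304,100), (341,312) and (310,317), and the bolts are at (151,187) and (175,293).

```bash
python3 - <<'E'
from h import *
c=load('w1'); g=lambda x,y,z: onz(c,(80+x/2.5-.3,y/2.5-.3),z)
tip=g(560,187,.0335); print('tip',tip, 'tipw',np.linalg.norm(g(559,173,.0335)-g(560,202,.0335)))
t1,t2=g(495,155,.037),g(497,236,.037); print('taper',(t1+t2)/2,np.linalg.norm(t1-t2))
P=[g(*p,.085) for p in((273,104),(304,100),(341,312),(310,317))]; ctr=sum(P)/4; print('blade top',ctr,np.linalg.norm(P[0]-P[1]),np.linalg.norm(P[1]-P[2]),'yaw',[np.degrees(np.arctan2(*(q-p)[:2][::-1])) for p,q in((P[0],P[3]),(P[1],P[2]))])
b1,b2=g(151,187,.052),g(175,293,.052); print('bolts',(b1+b2)/2,np.degrees(np.arctan2(*(b2-b1)[:2][::-1])))
pad=g(454,380,.044); print('pad',pad)
Q=[g(*p,.010) for p in((28,104),(557,25),(587,404),(124,466))]; print('foot',[np.linalg.norm(Q[i]-Q[i-1]) for i in range(4)],[np.degrees(np.arctan2(*(q-p)[:2][::-1])) for p,q in((Q[1],Q[0]),(Q[2],Q[3]),(Q[1],Q[2]),(Q[0],Q[3]))],sum(Q)/4)
d=(b1+b2)/2-tip; print('rail yaw tip->bolts',np.degrees(np.arctan2(d[1],d[0])),np.linalg.norm(d[:2]))
d=(ctr-tip)[:2]; print('tip->blade',np.degrees(np.arctan2(d[1],d[0])),np.linalg.norm(d))
# height: pad from w0/w1, d0
w0=load('w0');s=load('s0')
print('pad tri',tri(w0,(297.8,43.7),c,(260.9,151.5)),tri(s,(224.9,184.8),c,(260.9,151.5)))
# blade top midpoint seen in scene crop: ends (168,42) & (243,110)?  project for check
print('proj blade top ends in scene crop', [((proj(s,(p+q)/2)[0]-[160,155])*400/88).round(0) for p,q in((P[0],P[1]),(P[2],P[3]))])
E
```

```text
tip [ 0.54431007 -0.19642963  0.0335    ] tipw 0.008995371180302403
taper [ 0.56573843 -0.19344583  0.037     ] 0.02489841269872958
blade top [ 0.62045393 -0.18656815  0.085     ] 0.008184982510213734 0.05445145839159999 yaw [np.float64(97.21947872467398), np.float64(97.98989481673937)]
bolts [ 0.67156553 -0.17938929  0.052     ] 97.31106349176804
pad [ 0.57930273 -0.13396681  0.044     ]
foot [np.float64(0.13252487968492613), np.float64(0.18514727108152176), np.float64(0.13177824781514796), np.float64(0.186344993175965)] [np.float64(7.506799572516009), np.float64(7.737220440667639), np.float64(97.89951954520826), np.float64(97.3801324072761)] [ 0.62726117 -0.17164244  0.01      ]
rail yaw tip->bolts 7.626908812152583 0.1283912957383084
tip->blade 7.379367014608195 0.07677978963714555
pad tri (array([ 0.57948182, -0.13404602,  0.04378293]), [np.float64(0.0001697098698208896), np.float64(0.00016970986982028452)]) (array([ 0.5799634 , -0.13431806,  0.04420098]), [np.float64(0.0003409538881593587), np.float64(0.0003409538881591473)])
proj blade top ends in scene crop [array([168.,  44.]), array([220.,  84.])]
```

The stand measures consistently: yaw 7.5°, origin (0.6206,-0.1864), pad at 44 mm and all sizes matching the text. I shut the fingers, turn and go above the pad.

Emit:
arm_command([
  [255, [0, 0, 0], -3.75],
  [255, [0, 0, 0], -3.75],
  [255, [0.006, 0.02, 0.0185], 0],
  [255, [0.0056, 0.02, 0.0185], 0],
  [255, [0, 0.02, 0], 0],
  [255, [0, 0.02, 0], 0],
  [255, [0, 0, 0], 0],
  [255, [0, 0, 0], 0],
  [255, [0, 0, 0], 0],
], newtons=20)

```text
clock: 1.53
tool_pos: [0.58, -0.1336, 0.0642]
tool_rot: [-0.048, 0.046, -0.705, 0.706]
wrist_force: [-0.1, 0.9, -0.1]
gripper_width: 0.0349
```

Emit:
arm_command([
  [255, [0, 0, 0], 0],
  [255, [0, 0, 0], 0],
  [255, [0, 0, 0], 0],
  [255, [0, 0, 0], 0],
  [255, [0, 0, 0], 0],
  [255, [0, 0, 0], 0],
  [255, [0, 0.008, 0], 0],
  [255, [0, 0.008, 0], 0],
  [255, [0, 0, 0], 0],
])

```text
clock: 2.28
tool_pos: [0.5774, -0.1342, 0.0446]
tool_rot: [0.045, -0.047, 0.706, -0.705]
wrist_force: [0.8, -0.1, -0.2]
gripper_width: 0.0007
```

Emit:
arm_command([
  [255, [0, 0.002, 0], 0],
  [255, [0, 0.002, 0], 0],
  [255, [0, 0, 0], 0],
  [255, [0, 0, 0], 0],
])

```text
clock: 2.62
tool_pos: [0.5779, -0.1342, 0.0425]
tool_rot: [0.046, -0.047, 0.706, -0.706]
wrist_force: [-1.0, -0.0, 1.6]
gripper_width: 0.0004
```

Emit:
arm_command([
  [255, [0, 0.002, 0], 0],
  [255, [0, 0.001, 0], 0],
  [255, [0, 0.001, 0], 0],
  [255, [0, 0, 0], 0],
  [255, [0, 0, 0], 0],
])

```text
clock: 3.03
tool_pos: [0.578, -0.1342, 0.0386]
tool_rot: [0.046, -0.046, 0.706, -0.706]
wrist_force: [-2.9, 0.5, 4.6]
gripper_width: 0.0006
```

Emit:
arm_command([
  [255, [0, 0.001, 0], 0],
  [255, [0, 0.001, 0], 0],
  [255, [0, 0.001, 0], 0],
  [255, [0, 0, 0], 0],
  [255, [0, 0, 0], 0],
])

```text
clock: 3.45
tool_pos: [0.5781, -0.1342, 0.0355]
tool_rot: [-0.046, 0.046, -0.706, 0.706]
wrist_force: [-2.8, -0.1, 4.4]
gripper_width: 0.0004
```

Emit:
arm_command([
  [255, [0, 0.001, 0], 0],
  [255, [0, 0, 0], 0],
  [255, [0, 0, 0], 0],
  [255, [0, 0, 0], 0],
])

```text
clock: 3.78
tool_pos: [0.5782, -0.1342, 0.0353]
tool_rot: [-0.046, 0.046, -0.706, 0.706]
wrist_force: [-3.7, 1.2, 7.9]
gripper_width: 0.0001
```

```bash
python3 - <<'E'
from h import *
c=grab('side','d2');b=load('d0');w=grab('wrist','w2')
f=lambda i,x,y,W,H:cv2.resize(i['color'][y:y+H,x:x+W],(400,300),interpolation=cv2.INTER_CUBIC)
cv2.imwrite('pics/v4.png',np.vstack([np.hstack([f(b,264,184,88,66),f(c,264,184,88,66)]),np.hstack([f(w,0,0,512,384),f(w,0,0,512,384)])])[:,:,::-1])
E
```

```text
(no output)
```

View pics/v4.png

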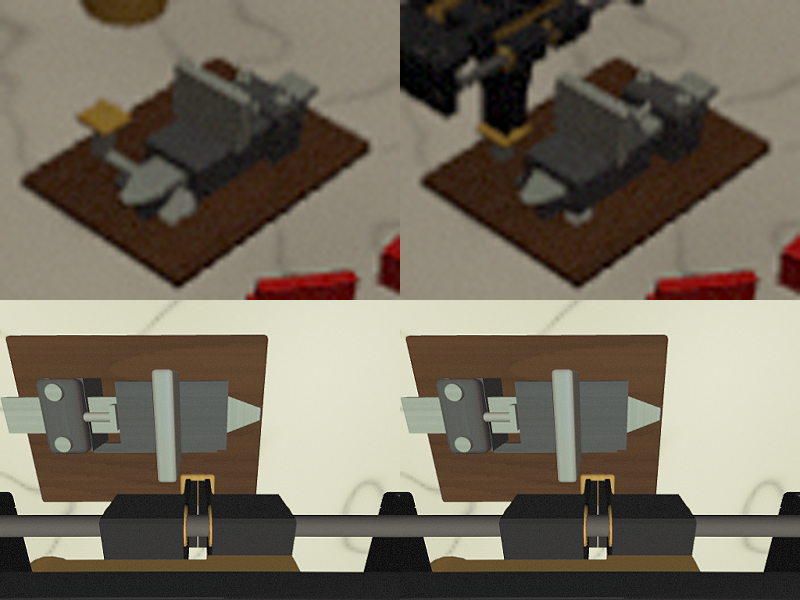

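v4 shows the blade off the catch and moved towards the nose, with the plunger rod exposed (wrist px (214,161) for the blade top). Now I rise, open halfway and go over the blade.

```bash
python3 - <<'E'
from h import *
w=load('w2'); g=lambda x,y,z: onz(w,(x*1.28,y*1.28),z)
P=[g(*p,.085) for p in((153,71),(175,71),(181,181),(160,181))];c=sum(P)/4;print(c, np.linalg.norm(P[1]-P[2]))
o=np.array([.6206,-.1864]);th=np.radians(7.5);d=c[:2]-o;print(d@[np.cos(th),np.sin(th)],d@[-np.sin(th),np.cos(th)])
E
```

```text
[ 0.6009982  -0.18942874  0.085     ] 0.05356515747303215
-0.01982942986861497 -0.00044427980029770176
```

Emit:
arm_command([
  [255, [0, -0.02, 0], 0],
  [108, [0, -0.03, 0], 0],
  [108, [0, -0.025, 0], 0],
  [108, [-0.008, 0, 0.028], 0],
  [108, [-0.009, 0, 0.029], 0],
  [108, [0, 0, 0], 0],
  [108, [0, 0, 0], 0],
  [108, [0, 0, 0], 0],
  [108, [0, 0, 0], 0],
  [108, [0, 0, 0], 0],
])

```text
clock: 4.72
tool_pos: [0.6024, -0.1877, 0.1093]
tool_rot: [0.046, -0.047, 0.706, -0.706]
wrist_force: [0.3, 0.3, 0.4]
gripper_width: 0.0479
```

Emit:
arm_command([
  [108, [0.001, 0.03, 0.001], 0],
  [108, [0, 0.025, 0], 0],
  [108, [0, 0, 0], 0],
  [150, [0, 0, 0], 0],
  [220, [0, 0, 0], 0],
  [220, [0, 0, 0], 0],
  [255, [0, 0, 0], 0],
  [255, [0, 0, 0], 0],
  [255, [0, 0, 0], 0],
  [255, [0, 0, 0], 0],
], newtons=15)

```text
clock: 5.55
tool_pos: [0.602, -0.1896, 0.0551]
tool_rot: [-0.047, 0.046, -0.706, 0.706]
wrist_force: [0.3, -0.4, -0.3]
gripper_width: 0.0116
```

Emit:
arm_command([
  [255, [0, 0, 0], 0],
  [255, [0, 0, 0], 0],
  [255, [0, 0, 0], 0],
  [255, [0, -0.0015, 0], 0],
  [255, [0, 0, 0], 0],
  [255, [0, 0, 0], 0],
], newtons=40)

```text
clock: 6.05
tool_pos: [0.6019, -0.1896, 0.0561]
tool_rot: [-0.046, 0.046, -0.706, 0.706]
wrist_force: [1.3, 0.1, -0.4]
gripper_width: 0.0098
```

Emit:
arm_command([
  [255, [0.004, 0, 0], 0],
  [255, [0.006, 0, 0], 0],
  [255, [0.006, 0, 0], 0],
  [255, [0.006, 0, 0], 0],
  [255, [0, 0, 0], 0],
  [255, [0, 0, 0], 0],
])

```text
clock: 6.55
tool_pos: [0.578, -0.1926, 0.0558]
tool_rot: [0.045, -0.047, 0.706, -0.705]
wrist_force: [-1.2, 0.2, -0.6]
gripper_width: 0.0098
```

Emit:
arm_command([
  [255, [0.01, 0, 0], 0],
  [255, [0.01, 0, 0], 0],
  [255, [0.01, 0, 0], 0],
  [255, [0.01, 0, 0], 0],
  [255, [0.01, 0, 0], 0],
  [255, [0.015, 0, 0], 0],
  [255, [0.015, 0, 0], 0],
  [255, [0, 0, 0], 0],
  [255, [0, 0, 0], 0],
])

```text
clock: 7.3
tool_pos: [0.4988, -0.2031, 0.0558]
tool_rot: [0.045, -0.047, 0.706, -0.705]
wrist_force: [0.8, 0.3, -2.7]
gripper_width: 0.0099
```

Emit:
arm_command([
  [255, [0.005, -0.02, 0], 0],
  [255, [0, -0.035, 0], 0],
  [255, [0, -0.035, 0], 0],
  [255, [0, -0.014, -0.015], 0],
  [255, [-0.01, 0, -0.03], 0],
  [255, [-0.01, 0, -0.03], 0],
  [255, [-0.01, 0, -0.03], 0],
  [255, [-0.01, 0, -0.03], 0],
  [255, [-0.01, 0, -0.03], 0],
  [255, [-0.01, 0, -0.03], 0],
])

```text
clock: 8.13
tool_pos: [0.5299, -0.0007, 0.16]
tool_rot: [0.046, -0.046, 0.706, -0.706]
wrist_force: [0.3, 0.5, -3.0]
gripper_width: 0.0098
```

Emit:
arm_command([
  [255, [-0.01, 0, -0.03], 0],
  [255, [-0.01, 0, -0.03], 0],
  [255, [-0.01, 0, -0.03], 0],
  [255, [-0.01, 0, -0.03], 0],
  [255, [-0.01, 0, -0.03], 0],
  [255, [-0.01, 0, -0.03], 0],
  [255, [-0.01, 0, -0.03], 0],
  [255, [-0.01, 0, -0.02], 0],
  [255, [0, 0, 0], 0],
  [255, [0, 0, 0], 0],
])

```text
clock: 8.97
tool_pos: [0.5788, 0.2373, 0.1591]
tool_rot: [-0.046, 0.047, -0.705, 0.706]
wrist_force: [0.3, -0.2, -2.1]
gripper_width: 0.0099
```

```bash
python3 - <<'E'
from h import *
c=grab('wrist','w3'); print(r.get_obs()['tool_pos'],r.get_obs()['wrist_force'],ray(c,(256,192))); print(brass(c))
cv2.imwrite('pics/w3v.png',cv2.resize(c['color'],(800,600),interpolation=cv2.INTER_CUBIC)[:,:,::-1])
E
```

```text
[0.57854122 0.23618749 0.15921937] [-0.20330696  0.01039262 -3.3450884 ] (array([0.59089992, 0.15605647, 0.32104505]), array([-0.05053199,  0.28967862, -0.95578911]))
[(array([241.6, 184.6]), np.int32(430), array([29, 17], dtype=int32)), (array([219.7, 292.4]), np.int32(173), array([ 5, 49], dtype=int32)), (array([285.9, 293. ]), np.int32(168), array([ 5, 49], dtype=int32))]
```

View pics/w3v.png

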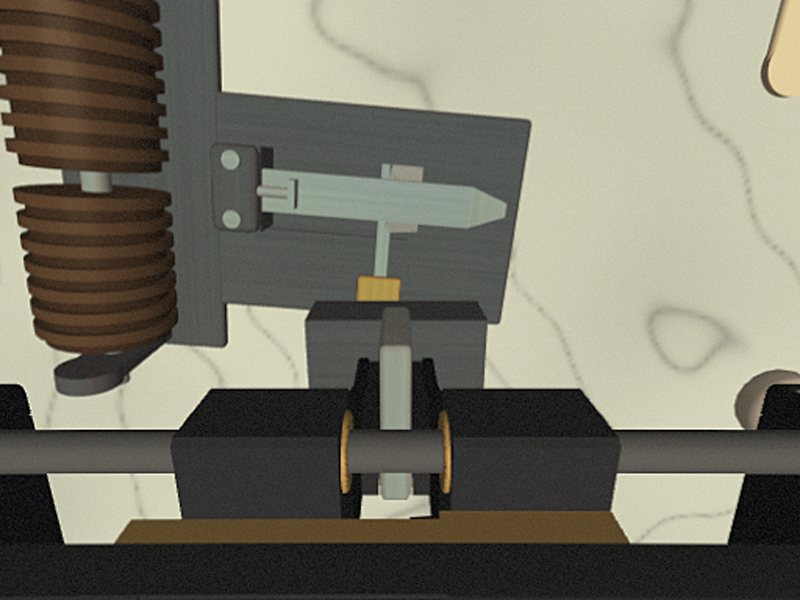

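w3 shows the blade held at (396,420). On the scraper, the rail tip is at (505,209), the taper corners are at (470,229) and (475,187), and the block's bolts are at (230,160) and (232,219) (view px, scale 1.5625).

```bash
python3 - <<'E'
from h import *
c=load('w3')
s=1.5625; g=lambda x,y,z: onz(c,(x/s-.3,y/s-.3),z)
# refine rail edges: subpixel gradient along columns
gray=cv2.GaussianBlur(cv2.cvtColor(c['color'],cv2.COLOR_RGB2GRAY),(3,3),0).astype(float)
C=[]
for u in list(range(190,238,4))+list(range(272,298,3)):
    col=gray[95:160,u]; d=np.diff(col); up=95+np.argmax(d[:40])+.5; lo=95+np.argmin(d)+.5
    a,b=onz(c,(u,up),.037),onz(c,(u,lo),.037); C.append((a+b)/2); print(u,up,lo,((a+b)/2)[:2].round(4),np.linalg.norm(a-b).round(4))
tip=g(505,209,.0335);print('tip',tip)
t1,t2=g(470,229,.037),g(475,187,.037);print('tap',(t1+t2)/2,np.linalg.norm(t1-t2))
b1,b2=g(230,160,.052),g(232,219,.052);print('bolts',(b1+b2)/2,np.degrees(np.arctan2(*(b2-b1)[:2][::-1])))
d=(b1+b2)/2-tip;print('yaw',np.degrees(np.arctan2(d[1],d[0])),np.linalg.norm(d))
Q=[g(*p,.010) for p in((220,92),(530,121),(498,323),(225,303))];print('foot yaws',[np.degrees(np.arctan2(*(q-p)[:2][::-1])) for p,q in((Q[1],Q[0]),(Q[2],Q[3]),(Q[1],Q[2]))])
# blade bottom/shoe in hand
print('s0 pad',onz(load('s0'),(305.9,275.5),.044),'nose check scene px',proj(load('s0'),tip),proj(load('d0'),tip))
E
```

```text
190 109.5 136.5 [0.6441 0.1851] 0.024
194 109.5 137.5 [0.6405 0.1851] 0.0249
198 110.5 137.5 [0.6369 0.185 ] 0.024
202 110.5 137.5 [0.6333 0.1846] 0.024
206 110.5 137.5 [0.6297 0.1841] 0.024
210 111.5 138.5 [0.626  0.1845] 0.0241
214 111.5 138.5 [0.6224 0.184 ] 0.0241
218 111.5 138.5 [0.6188 0.1835] 0.0241
222 112.5 139.5 [0.6151 0.1839] 0.0241
226 112.5 139.5 [0.6114 0.1835] 0.0241
230 112.5 139.5 [0.6078 0.183 ] 0.0241
234 113.5 140.5 [0.6041 0.1834] 0.0242
272 116.5 143.5 [0.5693 0.1815] 0.0243
275 116.5 143.5 [0.5666 0.1812] 0.0243
278 116.5 143.5 [0.5638 0.1808] 0.0243
281 117.5 144.5 [0.561  0.1813] 0.0244
284 117.5 144.5 [0.5583 0.181 ] 0.0244
287 117.5 144.5 [0.5555 0.1806] 0.0244
290 118.5 145.5 [0.5526 0.1812] 0.0244
293 118.5 145.5 [0.5499 0.1808] 0.0244
296 118.5 145.5 [0.5472 0.1804] 0.0244
tip [0.5216399  0.17863818 0.0335    ]
tap [0.54152315 0.18044032 0.037     ] 0.024387915332681535
bolts [0.6775344  0.18682825 0.052     ] 93.505056786651
yaw 3.0073228613594005 0.15720184740269802
foot yaws [np.float64(2.5966739553419385), np.float64(3.0636245784042013), np.float64(92.73562845663913)]
s0 pad [0.59109206 0.24021511 0.044     ] nose check scene px [[311.21608957 248.08999177]] [[214.93078891 171.46670012]]
```

The scraper rail has yaw 2.8° and its tip at (0.5217,0.179). Block distance suggests a held centre around x≈28 mm. I align and go to a spot 50 mm before the nose.

Emit:
arm_command([
  [255, [0, 0, 0], 4.7],
  [255, [0.0274, 0, 0.0138], 0],
  [255, [0.0274, 0, 0.0138], 0],
  [255, [0.0274, 0, 0.0138], 0],
  [255, [0.0274, 0, 0.0138], 0],
  [255, [0, 0.03, 0], 0],
  [255, [0, 0.03, 0], 0],
  [255, [0, 0.02, 0], 0],
  [255, [0, 0, 0], 0],
  [255, [0, 0, 0], 0],
])

```text
clock: 9.85
tool_pos: [0.4719, 0.1744, 0.0799]
tool_rot: [-0.017, 0.018, -0.706, 0.707]
wrist_force: [0.3, 0.7, -1.8]
gripper_width: 0.0097
```

```bash
python3 - <<'E'
from h import *
from scipy.spatial.transform import Rotation as R
o=r.get_obs();q=o['tool_rot'];m=R.from_quat([q[1],q[2],q[3],q[0]]).as_matrix();print(o['tool_pos'],o['wrist_force'],m.round(4))
th=np.radians(2.8);d=o['tool_pos'][:2]-[.5985,.1828];print('scraper xy',d@[np.cos(th),np.sin(th)],d@[-np.sin(th),np.cos(th)])
c=grab('wrist','w4');cv2.imwrite('pics/w4v.png',cv2.resize(c['color'],(800,600),interpolation=cv2.INTER_CUBIC)[:,:,::-1])
s=grab('side','d4')
E
```

```text
[0.47187435 0.17437092 0.07988519] [ 0.32145377  0.66300865 -1.81325748] [[-0.9988 -0.0014  0.0481]
 [-0.0481 -0.0017 -0.9988]
 [ 0.0015 -1.      0.0016]]
scraper xy -0.1268862392709985 -0.002233379329630682
```

View pics/w4v.png

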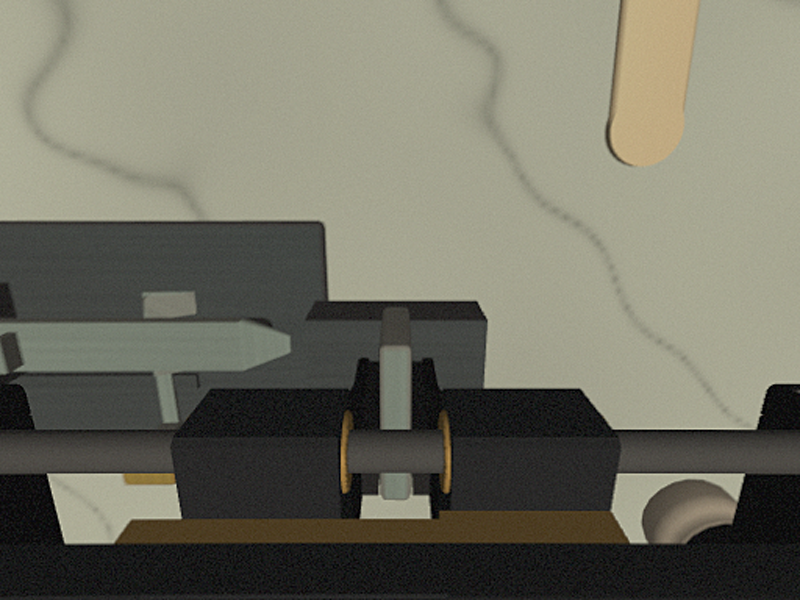

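w4 shows the rail tip at (290,345) left of the held shoe (305–487, row 302). Nothing stands in the way; I recheck the lateral offset from this view.

```bash
python3 - <<'E'
from h import *
c=load('w4');s=1.5625; g=lambda x,y,z: onz(c,(x/s-.3,y/s-.3),z)
print('tip',g(290,345,.0335)); a,b=g(246,321,.037),g(250,372,.037);print((a+b)/2,np.linalg.norm(a-b))
a,b=g(60,320,.037),g(60,373,.037);print((a+b)/2,np.linalg.norm(a-b))
a,b=g(180,320.5,.037),g(180,372.5,.037);print((a+b)/2,np.linalg.norm(a-b))
# in-hand: blade -y top end corners & shoe bottom edge, relative to TCP
t=r.get_obs()['tool_pos']
for n,(u,v),z in(('blade top near end',(396,346),t[2]+.0295),('shoe bottom edge L',(306,319),t[2]-.0105),('R',(487,319),t[2]-.0105),('botL',(317,302),t[2]-.0365),('botR',(477,302),t[2]-.0365)): print(n,(g(u,v,z)-t).round(4))
# side triangulation of blade top near end
E
```

```text
tip [0.52215864 0.18055988 0.0335    ]
[0.54081532 0.18093655 0.037     ] 0.025489373549745266
[0.62720307 0.18485285 0.037     ] 0.026932234456184354
[0.57218793 0.18236748 0.037     ] 0.026181807306272974
blade top near end [ 0.0006 -0.0291  0.0295]
shoe bottom edge L [ 0.0343 -0.022  -0.0105]
R [-0.0343 -0.0252 -0.0105]
botL [ 0.0342 -0.0207 -0.0365]
botR [-0.035  -0.0239 -0.0365]
```

Emit:
arm_command([
  [255, [0, 0.012, -0.0025], 0],
  [255, [0, 0.011, 0], 0],
  [255, [0, 0, 0], 0],
  [255, [-0.005, 0, 0], 0],
  [255, [-0.005, 0, 0], 0],
  [255, [-0.004, 0, 0], 0],
  [255, [-0.004, 0, 0], 0],
  [255, [-0.004, 0, 0], 0],
  [255, [0, 0, 0], 0],
  [255, [0, 0, 0], 0],
])

```text
clock: 10.78
tool_pos: [0.4943, 0.1791, 0.0571]
tool_rot: [0.017, -0.017, 0.707, -0.707]
wrist_force: [-1.2, 0.1, -2.0]
gripper_width: 0.0097
```

Emit:
arm_command([
  [255, [-0.003, 0, 0], 0],
  [255, [-0.003, 0, 0], 0],
  [255, [-0.003, 0, 0], 0],
  [255, [0, 0, 0], 0],
  [255, [0, 0, 0], 0],
])

```text
clock: 11.2
tool_pos: [0.5032, 0.1796, 0.057]
tool_rot: [-0.017, 0.017, -0.707, 0.707]
wrist_force: [0.1, -0.5, -3.0]
gripper_width: 0.0097
```

Emit:
arm_command([
  [255, [-0.003, 0, 0], 0],
  [255, [-0.003, 0, 0], 0],
  [255, [-0.003, 0, 0], 0],
  [255, [0, 0, 0], 0],
  [255, [0, 0, 0], 0],
])

```text
clock: 11.62
tool_pos: [0.5123, 0.18, 0.057]
tool_rot: [-0.017, 0.017, -0.707, 0.707]
wrist_force: [0.6, -0.7, -3.1]
gripper_width: 0.0098
```

Past the taper with no contact force. I feel for the side play.

Emit:
arm_command([
  [255, [-0.003, 0, 0.001], 0],
  [255, [0, 0, 0.001], 0],
  [255, [0, 0, 0], 0],
  [255, [0, 0, 0], 0],
])

```text
clock: 11.95
tool_pos: [0.5151, 0.1781, 0.057]
tool_rot: [0.017, -0.017, 0.707, -0.707]
wrist_force: [-1.6, -0.7, -3.3]
gripper_width: 0.0099
```

Emit:
arm_command([
  [255, [0, 0, -0.0015], 0],
  [255, [0, 0, -0.0015], 0],
  [255, [0, 0, 0], 0],
  [255, [0, 0, 0], 0],
])

```text
clock: 12.28
tool_pos: [0.5149, 0.1804, 0.057]
tool_rot: [-0.017, 0.017, -0.706, 0.707]
wrist_force: [2.3, -4.5, -2.4]
gripper_width: 0.0095
```

Emit:
arm_command([
  [255, [0, 0, -0.001], 0],
  [255, [0, 0, 0], 0],
  [255, [0, 0, 0], 0],
])

```text
clock: 12.53
tool_pos: [0.5148, 0.1807, 0.0569]
tool_rot: [-0.017, 0.017, -0.706, 0.708]
wrist_force: [3.5, -6.3, -3.0]
gripper_width: 0.0099
```

Emit:
arm_command([
  [255, [0, 0, 0.0035], 0],
  [255, [0, 0, 0], 0],
  [255, [0, 0, 0], 0],
])

```text
clock: 12.78
tool_pos: [0.5152, 0.1792, 0.0571]
tool_rot: [0.017, -0.017, 0.707, -0.707]
wrist_force: [-0.0, 0.3, -2.7]
gripper_width: 0.0098
```

Emit:
arm_command([
  [255, [0, 0.001, 0], 0],
  [255, [0, 0, 0], 0],
  [255, [0, 0, 0], 0],
])

```text
clock: 13.03
tool_pos: [0.5151, 0.179, 0.056]
tool_rot: [0.017, -0.017, 0.707, -0.707]
wrist_force: [0.2, -0.5, -2.4]
gripper_width: 0.0099
```

Emit:
arm_command([
  [255, [0, 0.001, 0], 0],
  [255, [0, 0, 0], 0],
  [255, [0, 0, 0], 0],
])

```text
clock: 13.28
tool_pos: [0.515, 0.1787, 0.055]
tool_rot: [-0.017, 0.017, -0.707, 0.707]
wrist_force: [0.0, -0.3, -2.5]
gripper_width: 0.0097
```

Emit:
arm_command([
  [255, [0, 0.001, 0], 0],
  [255, [0, 0, 0], 0],
  [255, [0, 0, 0], 0],
])

```text
clock: 13.53
tool_pos: [0.5152, 0.1788, 0.0544]
tool_rot: [0.017, -0.017, 0.707, -0.707]
wrist_force: [-1.3, -0.1, 0.0]
gripper_width: 0.0097
```

Emit:
arm_command([
  [255, [0, -0.001, 0], 0],
  [255, [-0.005, 0, 0], 0],
  [255, [-0.005, 0, 0], 0],
  [255, [-0.005, 0, 0], 0],
  [255, [-0.005, 0, 0], 0],
  [255, [-0.005, 0, 0], 0],
  [255, [0, 0, 0], 0],
  [255, [0, 0, 0], 0],
])

```text
clock: 14.2
tool_pos: [0.5403, 0.1798, 0.0548]
tool_rot: [-0.017, 0.017, -0.707, 0.707]
wrist_force: [-0.4, -0.1, -2.8]
gripper_width: 0.0099
```

Emit:
arm_command([
  [255, [-0.003, 0, 0], 0],
  [255, [-0.003, 0, 0], 0],
  [255, [-0.003, 0, 0], 0],
  [255, [-0.003, 0, 0], 0],
  [255, [0, 0, 0], 0],
])

```text
clock: 14.62
tool_pos: [0.5519, 0.1802, 0.0549]
tool_rot: [-0.017, 0.018, -0.707, 0.707]
wrist_force: [-3.0, -0.7, -0.5]
gripper_width: 0.0095
```

Emit:
arm_command([
  [255, [-0.003, 0, 0], 0],
  [255, [-0.003, 0, 0], 0],
  [255, [-0.003, 0, 0], 0],
  [255, [0, 0, 0], 0],
])

```text
clock: 14.95
tool_pos: [0.563, 0.1816, 0.0557]
tool_rot: [0.019, -0.016, 0.707, -0.706]
wrist_force: [0.4, -1.0, -1.3]
gripper_width: 0.0097
```

Emit:
arm_command([
  [255, [-0.003, 0, 0], 0],
  [255, [-0.003, 0, 0], 0],
  [255, [-0.003, 0, 0], 0],
  [255, [0, 0, 0], 0],
])

```text
clock: 15.28
tool_pos: [0.571, 0.1816, 0.0551]
tool_rot: [0.018, -0.017, 0.707, -0.707]
wrist_force: [-1.0, 0.4, 0.3]
gripper_width: 0.0097
```

Emit:
arm_command([
  [255, [-0.003, 0, 0], 0],
  [255, [-0.003, 0, 0], 0],
  [255, [-0.003, 0, 0], 0],
  [255, [0, 0, 0], 0],
])

```text
clock: 15.62
tool_pos: [0.5798, 0.1819, 0.0551]
tool_rot: [0.018, -0.017, 0.707, -0.707]
wrist_force: [-0.2, -0.5, -1.1]
gripper_width: 0.0098
```

Emit:
arm_command([
  [255, [-0.003, 0, 0], 0],
  [255, [-0.003, 0, 0], 0],
  [255, [-0.003, 0, 0], 0],
  [255, [-0.003, 0, 0], 0],
  [255, [0, 0, 0], 0],
])

```text
clock: 16.03
tool_pos: [0.5919, 0.1825, 0.0551]
tool_rot: [0.018, -0.017, 0.707, -0.707]
wrist_force: [-0.3, -1.0, -0.5]
gripper_width: 0.0098
```

Emit:
arm_command([
  [255, [-0.003, 0, 0], 0],
  [255, [-0.003, 0, 0], 0],
  [255, [-0.003, 0, 0], 0],
  [255, [0, 0, 0], 0],
])

```text
clock: 16.37
tool_pos: [0.6008, 0.1829, 0.0551]
tool_rot: [0.018, -0.017, 0.707, -0.707]
wrist_force: [-0.0, 0.1, -0.2]
gripper_width: 0.0097
```

Emit:
arm_command([
  [255, [-0.002, 0, 0], 0],
  [255, [-0.002, 0, 0], 0],
  [255, [-0.002, 0, 0], 0],
  [255, [-0.002, 0, 0], 0],
  [255, [0, 0, 0], 0],
])

```text
clock: 16.78
tool_pos: [0.6084, 0.1833, 0.055]
tool_rot: [0.017, -0.017, 0.707, -0.707]
wrist_force: [-0.5, -0.8, -0.2]
gripper_width: 0.01
```

Emit:
arm_command([
  [255, [-0.002, 0, 0], 0],
  [255, [-0.002, 0, 0], 0],
  [255, [-0.002, 0, 0], 0],
  [255, [0, 0, 0], 0],
  [255, [0, 0, 0], 0],
])

```text
clock: 17.2
tool_pos: [0.6128, 0.1833, 0.0549]
tool_rot: [-0.016, 0.018, -0.707, 0.707]
wrist_force: [-5.6, -0.2, 1.2]
gripper_width: 0.0097
```

Plunger contact near x=0.610, so I expect the click near 0.628. I go slower.

Emit:
arm_command([
  [255, [-0.002, 0, 0], 0],
  [255, [-0.002, 0, 0], 0],
  [255, [-0.002, 0, 0], 0],
  [255, [-0.002, 0, 0], 0],
  [255, [0, 0, 0], 0],
  [255, [0, 0, 0], 0],
])

```text
clock: 17.7
tool_pos: [0.6206, 0.1837, 0.0549]
tool_rot: [-0.016, 0.018, -0.707, 0.707]
wrist_force: [-5.2, 0.8, 1.6]
gripper_width: 0.0099
```

Emit:
arm_command([
  [255, [-0.0015, 0, 0], 0],
  [255, [-0.0015, 0, 0], 0],
  [255, [-0.0015, 0, 0], 0],
  [255, [0, 0, 0], 0],
  [255, [0, 0, 0], 0],
])

```text
clock: 18.12
tool_pos: [0.6248, 0.1839, 0.0548]
tool_rot: [-0.016, 0.019, -0.707, 0.707]
wrist_force: [-5.3, 0.7, 2.3]
gripper_width: 0.0095
```

Emit:
arm_command([
  [255, [-0.001, 0, 0], 0],
  [255, [-0.001, 0, 0], 0],
  [255, [0, 0, 0], 0],
  [255, [0, 0, 0], 0],
])

```text
clock: 18.45
tool_pos: [0.627, 0.184, 0.0546]
tool_rot: [-0.016, 0.018, -0.707, 0.707]
wrist_force: [-6.1, 1.7, 1.6]
gripper_width: 0.0099
```

Emit:
arm_command([
  [255, [-0.001, 0, 0], 0],
  [255, [-0.001, 0, 0], 0],
  [255, [0, 0, 0], 0],
  [255, [0, 0, 0], 0],
])

```text
clock: 18.78
tool_pos: [0.6289, 0.1841, 0.0546]
tool_rot: [-0.016, 0.018, -0.707, 0.707]
wrist_force: [-6.6, 0.6, 1.9]
gripper_width: 0.0094
```

Emit:
arm_command([
  [255, [-0.001, 0, 0], 0],
  [255, [0, 0, 0], 0],
  [255, [0, 0, 0], 0],
])

```text
clock: 19.03
tool_pos: [0.6295, 0.1841, 0.0546]
tool_rot: [-0.016, 0.019, -0.707, 0.707]
wrist_force: [-6.0, 0.7, 2.0]
gripper_width: 0.0099
```

Emit:
arm_command([
  [255, [-0.001, 0, 0], 0],
  [255, [0, 0, 0], 0],
  [255, [0, 0, 0], 0],
])

```text
clock: 19.28
tool_pos: [0.6295, 0.1841, 0.0547]
tool_rot: [-0.015, 0.019, -0.706, 0.707]
wrist_force: [-8.9, 1.9, 4.4]
gripper_width: 0.0098
```

Position stays at 0.6295 as force rises, which suggests the stop. One gentle nudge, then a look at the catch.

Emit:
arm_command([
  [255, [-0.001, 0, 0], 0],
  [255, [0, 0, 0], 0],
  [255, [0, 0, 0], 0],
])

```text
clock: 19.53
tool_pos: [0.6296, 0.1841, 0.0547]
tool_rot: [-0.014, 0.02, -0.706, 0.708]
wrist_force: [-12.1, 2.9, 5.0]
gripper_width: 0.0097
```

```bash
python3 - <<'E'
from h import *
c=grab('scene','s5');d=grab('side','d5');w=grab('wrist','w5')
print([x for x in brass(c) if 280<x[0][0]<330],[x for x in brass(d) if 200<x[0][0]<240],[x for x in brass(w) if x[1]>100])
a,b=load('s0'),load('d0')
f=lambda i,x,y,W,H:cv2.resize(i['color'][y:y+H,x:x+W],(400,300),interpolation=cv2.INTER_CUBIC)
cv2.imwrite('pics/v7.png',np.vstack([np.hstack([f(a,240,240,88,66),f(c,240,240,88,66)]),np.hstack([f(d,190,120,88,66),f(w,80,100,256,192)])])[:,:,::-1])
E
```

```text
[(array([283.6,  64.9]), np.int32(127), array([14, 13], dtype=int32)), (array([300.,  62.]), np.int32(100), array([17, 10], dtype=int32)), (array([320.2, 200.3]), np.int32(256), array([32, 25], dtype=int32)), (array([305.9, 275.5]), np.int32(105), array([15, 12], dtype=int32))] [(array([222.1, 155. ]), np.int32(26), array([9, 5], dtype=int32))] [(array([219.8, 291.8]), np.int32(180), array([ 5, 49], dtype=int32)), (array([285.9, 293. ]), np.int32(180), array([ 6, 49], dtype=int32))]
```

View pics/v7.png

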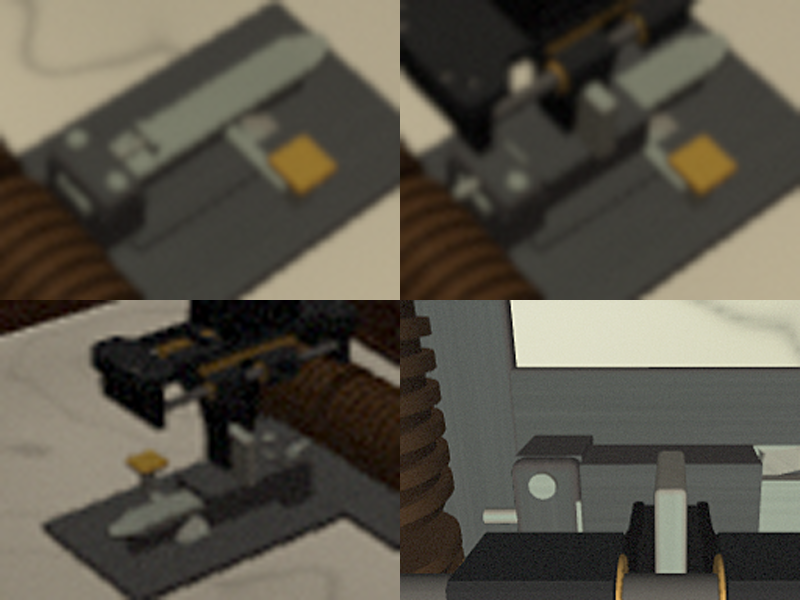

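v7 and the numbers agree: the scraper's pad is exactly where it was when up (scene px (305.9,275.5)), with its tooth behind the shoe. So it has clicked. I ease back until unloaded and check that the catch holds.

Emit:
arm_command([
  [255, [0.002, 0, 0], 0],
  [255, [0.002, 0, 0], 0],
  [255, [0.001, 0, 0], 0],
  [255, [0.001, 0, 0], 0],
  [255, [0, 0, 0], 0],
  [255, [0, 0, 0], 0],
])

```text
clock: 20.18
tool_pos: [0.6265, 0.1839, 0.0546]
tool_rot: [-0.016, 0.018, -0.707, 0.707]
wrist_force: [-4.5, 0.4, -0.4]
gripper_width: 0.0099
```

Emit:
arm_command([
  [255, [0.001, 0, 0], 0],
  [255, [0.001, 0, 0], 0],
  [255, [0.001, 0, 0], 0],
  [255, [0, 0, 0], 0],
  [255, [0, 0, 0], 0],
])

```text
clock: 20.6
tool_pos: [0.626, 0.1841, 0.0549]
tool_rot: [0.018, -0.016, 0.707, -0.707]
wrist_force: [3.8, -1.9, -6.6]
gripper_width: 0.0096
```

The catch holds: the blade stays at 0.626 against a 3.8 N pull. I unload, open and leave upward.

Emit:
arm_command([
  [255, [-0.0015, 0.001, 0], 0],
  [255, [0, 0, 0], 0],
  [200, [0, 0, 0], 0],
  [140, [0, 0, 0], 0],
  [140, [0, 0, 0], 0],
  [140, [0, 0, 0], 0],
  [140, [0, 0, 0], 0],
  [140, [0, 0, 0], 0],
], newtons=10)

```text
clock: 21.27
tool_pos: [0.6261, 0.1843, 0.0543]
tool_rot: [0.017, -0.017, 0.707, -0.707]
wrist_force: [-0.2, -1.4, -0.2]
gripper_width: 0.0373
```

Emit:
arm_command([
  [140, [0, -0.01, 0], 0],
  [140, [0, -0.02, 0], 0],
  [140, [0, -0.03, 0], 0],
  [140, [0, -0.04, 0], 0],
  [140, [0, -0.04, -0.01], 0],
  [140, [0.03, 0, -0.02], 0],
  [140, [0.03, 0, -0.02], 0],
  [140, [0, 0, 0], 0],
  [140, [0, 0, 0], 0],
  [140, [0, 0, 0], 0],
])

```text
clock: 22.1
tool_pos: [0.5639, 0.2313, 0.1949]
tool_rot: [0.018, -0.017, 0.707, -0.707]
wrist_force: [0.7, -0.3, 0.1]
gripper_width: 0.0393
```

```bash
python3 - <<'E'
from h import *
c=grab('scene','s6');d=grab('side','d6');w=grab('wrist','w6')
print(r.get_obs()['wrist_force'])
for i in(c,d): print([x for x in brass(i) if 20<x[1]<120 and 200<x[0][0]<310])
f=lambda i,x,y,W,H:cv2.resize(i['color'][y:y+H,x:x+W],(400,300),interpolation=cv2.INTER_CUBIC)
cv2.imwrite('pics/v8.png',np.vstack([np.hstack([f(c,240,240,88,66),f(d,190,120,88,66)]),np.hstack([f(w,0,0,512,384),f(c,0,0,512,384)])])[:,:,::-1])
E
```

```text
[-0.11545629  1.17466757  0.0076729 ]
[(array([300.1,  61.9]), np.int32(103), array([17, 10], dtype=int32)), (array([292.3, 179.5]), np.int32(53), array([12,  9], dtype=int32)), (array([224.8, 184.7]), np.int32(59), array([11,  8], dtype=int32)), (array([305.7, 275.6]), np.int32(109), array([15, 12], dtype=int32))]
[(array([222.1, 155. ]), np.int32(26), array([9, 5], dtype=int32)), (array([291.9, 175.8]), np.int32(117), array([17, 13], dtype=int32)), (array([286.4, 208.9]), np.int32(45), array([11,  7], dtype=int32))]
```

View pics/v8.png

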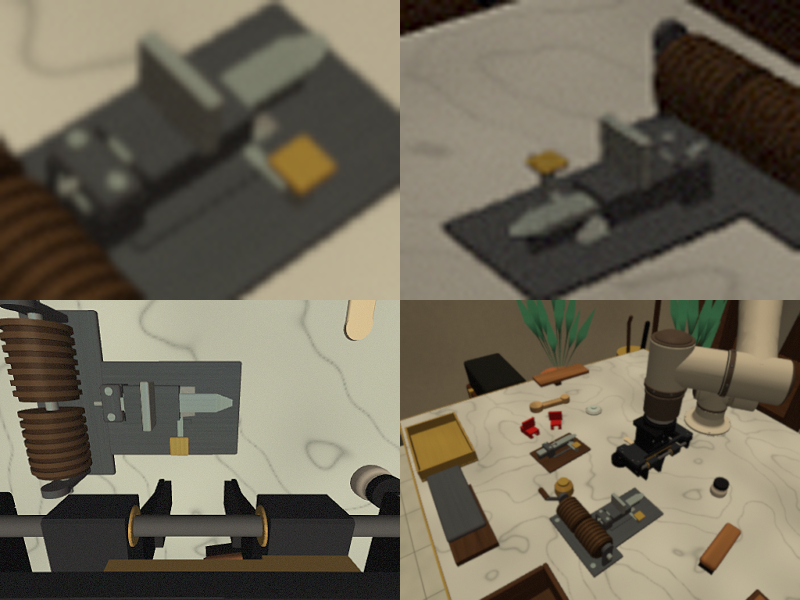

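v8 shows the blade upright on the scraper's rail against the block. Both pads are at their original "up" pixels (scraper (305.7,275.6), stand (224.8,184.7)). The bystanders are where they were and the arm is clear. I hand in.

```bash
python3 -c "
from cell import r
print(r.sign_off())"
```

```text
the job is handed in; nothing more can be done
None
```

The blade is on the scraper's rail, blade upward and held by the scraper's catch. I handed the job in at about 22 s of the 64 s; it reports no verdict.

- **Release:** I pressed the stand's catch with at most about 8 N until the blade sprang loose. I then gripped it and drew it off along the rail.
- **Fitting:** I centred the blade on the scraper's rail by feeling its side and height play. I pushed it home with at most about 12 N at the wrist.
- **Last checks:** The blade held against a pull of about 4 N before I let go. Both catch pads were back within 0.3 px of their "up" positions in the scene and side pictures. The wrist force was about 1 N, which is the sensor's noise, and the arm was clear. In the last pictures the bystanders looked unmoved, judged by eye only.
- **Disagreements:** Two wrist views of the scraper rail differed by about 1 mm sideways. Estimates of the blade's sideways position in the grip differed by about 2 mm. Feeling the rail walls settled both. I did not feel a separate click before the stop, so I judged it from the pad being up and the pull test.

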